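# Find the heavy side of a stake wheel

### The job

Turn the red knob until the wooden platform of the weaving stand sits level. Then turn the upright wheel by hand to find its hidden heavy side, and finish still holding the wheel by one of its handles, at rest with its heavy side straight down and the platform still level. Leave the other things on the table where they are.

Things in the scene. Friction and masses are not known exactly. Their poses are not given: they have to be found in the camera images.
- hub (a point): Centre of the upright wheel (middle of its thickness), on its axle, 150 mm above the table. This frame belongs to the rocking platform and does not turn with the wheel: y along the axle towards the knob's end, z up, x square to the axle, away from the robot at yaw 0. One dark upright 60 mm wide stands behind the wheel, 28 to 44 mm along +y, up to 162 mm above the table; the other side is free.
- red_handle (a point): Middle of the red handle, 80 mm from the axle and 42 mm along the hub's -y from the wheel's middle. Six handles, one red and five dark, 60 degrees apart at 80 mm from the axle, stand out of the wheel's -y face parallel to the axle: round sleeves 18 mm thick, reaching from 18 to 60 mm along -y. They turn freely on their pins, so a pinched one lets the wheel be swung round.
- wheel (a joint): Angle of the wheel about the hub's y axis, rad, no stops: 0 when the red handle is straight above the axle, growing as the top of the wheel moves towards the hub's +x. Handle i (red = 0) stands at this angle + i x 60 degrees from straight up, towards +x. The lead slug (slug_c0 is its middle) is hidden in the wheel, 60 mm from the axle, in a direction that differs each run.
- disc (a point): Centre of the wheel, turning with it: plywood disc 190 mm across, 30 mm thick. The slug in it (about 0.5 kg) pulls towards heavy side down with up to 0.25 to 0.34 N m; the axle rubs with 0.36 N m, plus a drag of 0.06 N m per rad/s. So the wheel stays wherever it is left: the heavy side shows only by feel, as it is harder to turn when that side rises than when it sinks (0 to 9 N at a handle).
- stand: Grey base of the weaving stand, 200 x 460 mm (y), 12 mm thick, fixed to the table; origin on the table under the hub, same yaw. The wooden platform on it is 150 x 260 mm (y), rocks about the hub's x direction 30 mm above the table, its top 44 mm high when level. The knob is 185 mm from here along +y; a white post with a black line is as far along -y, 74 mm tall.
- platform (a joint): Tilt of the platform about the hub's x axis, rad: 0 is level, positive when the knob's end is high. It starts with the knob's end low, by 0.05 to 0.09. A red pointer at the platform's end away from the knob meets the black line of a white post when level. 0.06 rad of tilt per rad of knob; it stays where the knob puts it.
- knob (a joint): Turn of the red knob, rad: 0 when the platform is level, growing as it is turned clockwise seen from above, which raises the knob's end of the platform. Stops at -3.2 and 3.2; rubs with 0.08 N m. The knob does not rise or sink.
- knob_grip (a point): Grip point of the red knob, on its vertical axis, 97 mm above the table, 185 mm from the hub along y at the base. The grip is an upright bar 52 mm long (along this frame's x, turning with the knob), 14 mm thick (y), its top 13 mm above this point and 36 mm of it standing above a black disc 48 mm wide; below that a green housing 60 mm square.
- mallet: Bystander lying along its own x, handle towards -x, origin on the table: wooden mallet about 200 mm long, between robot and stand; to be left alone.
- clip_jar: Bystander, origin under its middle: clear jar, 60 mm wide, 75 mm tall, red cap; to be left alone.
- basket: Bystander, origin under its middle: small cane bowl, 110 mm wide, 60 mm tall; to be left alone.
- water_bottle: Bystander, origin under its middle: white bottle, 60 mm wide, 160 mm tall; to be left alone.
- pattern_book: Bystander, origin under its middle: green book 150 x 110 x 25 mm; to be left alone.
- bodkin: Bystander lying along its own x, handle towards -x, origin on the table: bodkin 180 mm long with a wooden handle; to be left alone.
- tea_cup: Bystander, origin under its middle: white cup, 72 mm wide, 75 mm tall; to be left alone.

How it is judged (in metres and radians):
On the way, in this order (a step that is already met when the one before it is completed fails the run):
1. the platform is level (within 0.02 rad) (value of joint platform between -0.02 and 0.02 rad), for 0.3 s.
2. the wheel is held in the fingers at rest, heavy side down within 20 degrees (all of step 1 and height (world z) of slug_c0 below 0.0936376 m and contact force between the fingers and wheel above 2 N and velocity of joint wheel between -0.08 and 0.08 rad/s), for 0.3 s.
At the end, for the whole second after the job is handed in: The platform is level within 0.02 rad (about 1 degree), the wheel's hidden heavy side points straight down within 0.35 rad (20 degrees), the fingers grip or press the wheel with over 2 N, and the wheel is at rest (all of step 2); the arm keeps its last pose, push and grip.
It fails at once if a bystander is moved by more than 30 mm (distance of any of mallet, clip_jar, basket, water_bottle, pattern_book, bodkin, tea_cup from where it was at the start of the episode above 0.03 m).
It also fails if it takes over 72 s, if anything falls off the work surface, if the arm or the gripper's body presses on something with over 40 N, if the wrist force passes 120 N, or if a joint passes its speed limit or range.

### The arm

A 7-joint arm with a two-finger parallel gripper is mounted at the origin on the work surface. World frame = base frame: x ahead of the robot, y to its left, z up, the work surface at z = 0. Lengths are in mm, angles in rad, forces in N, time in s.
With the tool pointing down it reaches from about 400 to 850 mm from the base axis. Payload 4.5 kg.
Tool frame: the origin (TCP) lies midway between the tips of the shut fingers; the grasp point (between the pads) lies 19 mm behind it; z points along the fingers, y is the line along which they close (so a half turn about z gives the same grasp; the last joint's range is limited). The gripper opens to 88 mm and grips with 3 to 60 N. Pads are 18 mm wide; open, the fingers measure 123 mm over their backs; the gripper's body (75 mm by 187 mm) begins 45 mm behind the grasp point.
Start: joints at [1.249, 0.689, -0.195, 1.565, 0.157, 0.902, -0.215], TCP at [217.742, -585.868, 238.743] pointing down, gripper open.
Joint ranges: [-3.01, 3.01], [-0.46, 2.08], [-1.47, 1.51], [0.13, 2.56], [-1, 4.14], [0.04, 2.09], [-2.66, 2.66]. Speed limits (rad/s): [2.57, 2.57, 3.14, 3.14, 3.14, 3.14, 3.14].

### API

Orientations are given as a unit quaternion [x, y, z, w].
In Python, from cell import robot gives the robot as it stands.
- The arm moves only by the shell command python3 -m creep 'ROWS' [FORCE]. ROWS is JSON, a list of rows, each a list of 3 entries, a list of its own where there are three numbers: the shift along the tool's x, y, z as a fraction of full scale, then the turn, a rotation vector about the tool's x, y, z as a fraction of full scale, then the finger opening in mm, from 0 to 88.1. A call has exactly 5 rows; each row is the pose to reach, as a shift and turn from the pose commanded when the call began, along the tool's axes at that moment; what a row does not reach only later rows make up. Full scale, the value 1, is 120 mm for a shift and 45 degrees for a turn. A row lasts 1/12 s, in which the tool goes at most 41.7 mm and 7.16 degrees, less where a joint would pass 70% of its speed; a pose out of reach is approached as far as the arm can. A call with a number of a shift or a turn outside -1 to 1 is refused whole. A call with a gripper value outside its range is refused whole. The fingers move at their own pace and stop on an object; FORCE is the grip in N (left out, the last holds). Time passes only in rows, so rows that repeat a pose let the fingers close, or fill a call up. It gives the time, the measured TCP pose, the force, the opening and the grip force at its end, in the units of the state.
- robot.get_state(): the state, without advancing time (a new reading comes with each control period).
- robot.read_camera(name): name is "scene" or "side" or "wrist"; returns a dict with "image" (384x512x3 uint8, red, green, blue), "fx", "fy", "cx", "cy" (pixels), "dist" ([k1, k2, p1, p2, k3] as OpenCV has them; the pictures are not rectified), "rvec" (rotation vector, rad) and "tvec" (3), from world to camera coordinates, as OpenCV has them. Camera axes: x right, y down, z forward; pixel columns grow to the right and rows downward; lengths in mm; the calibration is good to about 2 mm. A picture is of the moment at which its call begins. There is no depth.
- robot.finish_job(): hands the job in; it is judged then, once.
The state is a dict: "t": time; "joints": joint angles; "qvel": joint speeds; "tau": joint torques, N m; "tool_pos": TCP position; "ee_rot": TCP orientation; "contact_force": force on the tool from outside, world axes, zero at the start; "moment": the same for the moment, N m; "grip_width": finger opening in mm; "finger_force": force on a finger pad.
Only numpy, scipy, OpenCV 4.12 (cv2) and the standard library are available. Lean on these libraries where they do the work, as an engineer would, in place of code of your own. Each camera call takes 0.05 s, during which the arm holds its last target. There are 200 camera calls.

## Working session

There is one attempt and no reset: what is moved stays moved. The work goes in short steps, Python scripts to look and compute and a shell command to move; the robot and the scene stay as the last step left them, time stands still between calls to the robot, and variables do not carry over. Pictures are saved under pics/ and viewed, at most 10 in all, crops included, and the job is handed in when it is done.

```bash
ls; mkdir -p pics
python3 - <<'E'
from cell import robot
import cv2,numpy as np
s=robot.get_state();print(s)
ims=[]
for n in ["scene","side"]:
    c=robot.read_camera(n);cv2.imwrite(f"pics/{n}0.png",c["image"][:,:,::-1])
    print(n,{k:np.round(v,4).tolist() for k,v in c.items() if k!="image"})
E
```

```text
pics
{'t': 0.0, 'joints': array([ 1.24882887,  0.69001882, -0.19452968,  1.56633551,  0.15729676,
        0.90246537, -0.21508105]), 'qvel': array([ 1.18910521e-04,  2.44545168e-05,  2.76268373e-04, -6.53756955e-04,
       -1.50622304e-04,  3.02001519e-04, -1.57490678e-04]), 'tau': array([-8.22231850e-04, -5.27561045e+01, -1.26740813e+00, -1.53432012e+01,
       -5.26379887e-02,  6.36747645e-03,  1.74990823e-04]), 'tool_pos': array([ 217.44098253, -585.29077943,  237.89094162]), 'ee_rot': array([ 9.84210004e-01,  1.77002336e-01, -2.17249691e-04, -8.91369444e-04]), 'contact_force': array([ 0.08367501, -0.01576132,  0.42807413]), 'moment': array([ 0.00137262, -0.00953438,  0.02705971]), 'finger_force': 0.0, 'grip_width': 87.67486192833408}
scene {'fx': 409.6502, 'fy': 409.6502, 'cx': 257.8547, 'cy': 193.382, 'dist': [-0.0681, 0.0, 0.0, 0.0, 0.0], 'rvec': [2.4523, 0.8164, -0.228], 'tvec': [-453.1624, -218.1285, 1698.2217]}
side {'fx': 391.3317, 'fy': 391.3317, 'cx': 255.6085, 'cy': 200.2578, 'dist': [-0.0226, 0.0, 0.0, 0.0, 0.0], 'rvec': [0.847, -2.3993, 1.2258], 'tvec': [424.0457, 361.2029, 1035.09]}
```

View pics/scene0.png

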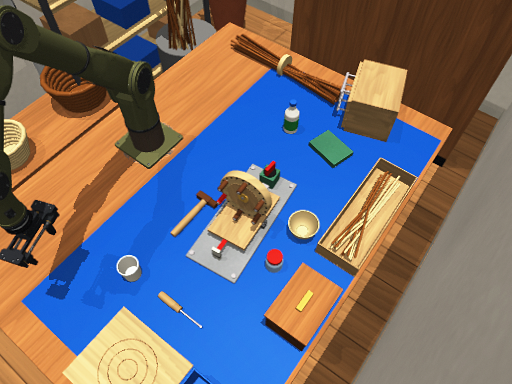

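View pics/side0.png

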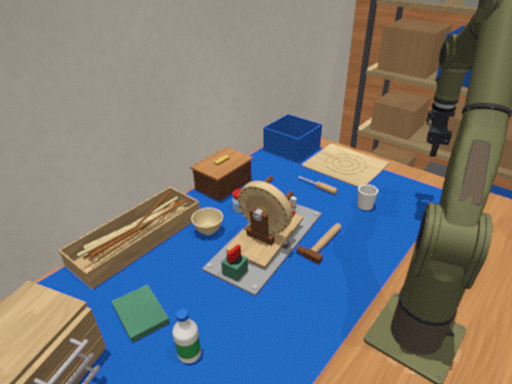

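The scene view shows the grey base corners at about (188,255), (234,279), (297,186) and (251,165), with the red knob near (271,170) and what may be the red handle near (222,202). In the side view the knob is at (234,255).

```bash
cat > h.py <<'E'
import cv2,numpy as np
from scipy.spatial.transform import Rotation as R
from cell import robot
def cam(n):
    c=robot.read_camera(n);c["K"]=np.array([[c["fx"],0,c["cx"]],[0,c["fy"],c["cy"]],[0,0,1.]]);return c
def proj(c,P): return cv2.projectPoints(np.array(P,float).reshape(-1,1,3),c["rvec"],c["tvec"],c["K"],np.array(c["dist"],float))[0][:,0]
def ray(c,uv):
    p=cv2.undistortPoints(np.array([[uv]],float),c["K"],np.array(c["dist"],float))[0,0]
    M=cv2.Rodrigues(np.array(c["rvec"],float))[0]
    return -M.T@c["tvec"], M.T@np.array([*p,1])
def onz(c,uv,z):
    o,d=ray(c,uv);return o+d*(z-o[2])/d[2]
def move(Tpos,Trot,pose=None):
    "shift(frac)/turn(frac) from the current measured pose to the target, tool axes"
    s=robot.get_state();r=R.from_quat(s["ee_rot"])
    return np.round(r.inv().apply(np.array(Tpos)-s["tool_pos"])/120,3),np.round((r.inv()*Trot).as_rotvec()/np.radians(45),3)
E
python3 - <<'E'
from h import *
c=cam("scene");d=cam("side")
P=[onz(c,u,12) for u in [(188,255),(234,279),(297,186),(251,165)]]
print(np.round(P,1),np.round(np.mean(P,0),1))
ax=(P[3]-P[0]+P[2]-P[1]);yaw=np.arctan2(-ax[0],ax[1]);print("yaw",yaw)
for c,n,b in[(c,"scene",(180,140,310,290)),(d,"side",(195,165,330,295))]:
    x0,y0,x1,y1=b;cv2.imwrite(f"pics/{n}1.png",cv2.resize(c["image"][y0:y1,x0:x1,::-1],None,fx=4,fy=4,interpolation=cv2.INTER_CUBIC))
    hsv=cv2.cvtColor(c["image"],cv2.COLOR_RGB2HSV)
    m=(((hsv[...,0]<6)|(hsv[...,0]>174))&(hsv[...,1]>190)&(hsv[...,2]>90)).astype(np.uint8)
    k=cv2.connectedComponentsWithStats(m);print(n,[(k[2][i].tolist(),k[3][i].round(1).tolist()) for i in range(1,k[0]) if k[2][i,4]>5])
E
```

```text
[[ 480.2 -289.9   12. ]
 [ 661.  -262.6   12. ]
 [ 621.1  175.5   12. ]
 [ 420.   149.2   12. ]] [545.6 -56.9  12. ]
yaw 0.11369252777453041
scene [([265, 161, 10, 15, 62], [269.7, 167.5]), ([217, 194, 10, 10, 40], [221.6, 198.1]), ([218, 239, 9, 11, 45], [221.8, 243.8]), ([267, 249, 15, 15, 179], [274.3, 256.4])]
side [([233, 188, 7, 10, 42], [235.7, 192.5]), ([228, 245, 12, 18, 134], [233.5, 253.5])]
```

View pics/scene1.png

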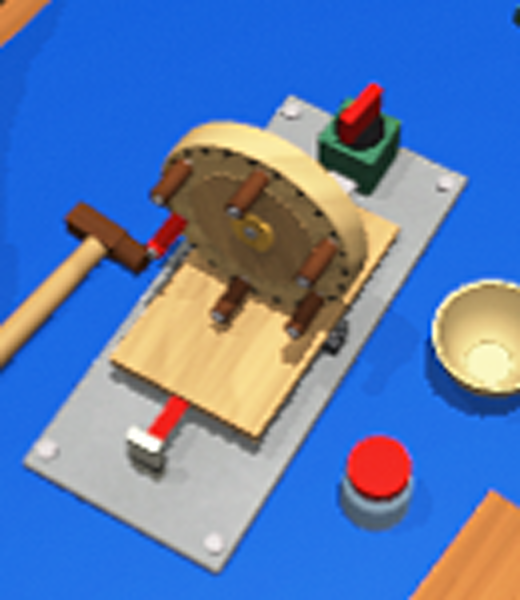

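The crop (4x, origin 180,140) shows base corners at (25,462), (218,572), (467,178) and (292,95). The red handle is at (165,236), on the robot side of the wheel. The dark handles are at (172,183), (247,192), (318,262), (304,315) and (230,300). I'll fit the stand pose, wheel angle and tilt to these together.

```bash
cat >> h.py <<'E'
def model(p):
    x,y,yaw,wh,tilt,kn=p
    Rz=R.from_euler('z',yaw);T=Rz*R.from_euler('x',tilt);o=np.array([x,y,0])
    base=lambda q:Rz.apply(np.array(q,float))+o
    plat=lambda q:T.apply(np.array(q,float)-[0,0,30])+Rz.apply([0,0,30])+o
    hand=lambda i,yy=-42:plat([80*np.sin(wh+i*np.pi/3),yy,150+80*np.cos(wh+i*np.pi/3)])
    return base,plat,hand,T
E
cat > fit.py <<'E'
from h import *
from scipy.optimize import least_squares
c=cam("scene");d=cam("side")
f=lambda L:np.array(L)/4+[180,140]
cor=f([(25,462),(218,572),(467,178),(292,95)])
hs=f([(165,236),(172,183),(247,192),(318,262),(304,315),(230,300)])
def res(p):
    b,pl,h,_=model(p)
    r=[proj(c,b([[-100,-230,12],[100,-230,12],[100,230,12],[-100,230,12]]))-cor,
       proj(c,[h(i) for i in range(6)])-hs,
       proj(c,b([0,185,95]))-[269.7,167.5],proj(d,b([0,185,95]))-[233.5,253.5]]
    return np.concatenate([np.ravel(q) for q in r]+[[3*(p[4]+.07)]])
best=min((least_squares(res,[545,-57,.1,w,-.07,0],loss='soft_l1') for w in(-1.57,-.8,-2.4)),key=lambda s:s.cost)
print(best.x.round(4),best.cost,best.fun.round(1))
b,pl,h,_=model(best.x)
print("knob",b([0,185,97]).round(1),"hub",pl([0,0,150]).round(1),[h(i).round(0).tolist() for i in range(6)])
print("post",b([0,-185,74]))
E
python3 fit.py
```

```text
[ 5.449811e+02 -5.385200e+01  1.202000e-01 -2.014900e+00 -1.181000e-01
  0.000000e+00] 3.8454367457807805 [-0.6 -0.7  0.6 -0.4  0.9 -1.  -0.3 -1.1  0.   0.5 -0.1 -0.4  0.5 -0.1
 -0.2  0.  -0.   0.2 -0.2  0.6  0.3  0.8  0.7 -1.6 -0.1]
knob [522.8 129.8  97. ] hub [543.3 -39.8 149.2] [[477.0, -94.0, 120.0], [482.0, -84.0, 199.0], [553.0, -71.0, 233.0], [620.0, -69.0, 188.0], [614.0, -79.0, 109.0], [543.0, -91.0, 75.0]]
post [ 567.15634318 -237.51819845   74.        ]
```

View pics/side1.png

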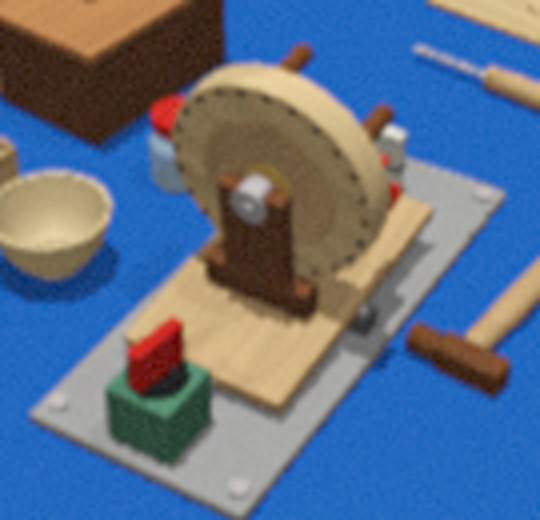

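```bash
python3 -m creep '[[[0.1,-0.1,-0.2],[0,0,0],88],[[0.3,-0.3,-0.4],[0,0,0],88],[[0.5,-0.5,-0.6],[0,0,0],88],[[0.7,-0.7,-0.8],[0,0,0],88],[[0.9,-0.9,-0.9],[0,0,0],88]]'
python3 -m creep '[[[0.2,-0.2,0],[0,0,0],88],[[0.4,-0.4,0],[0,0,0],88],[[0.6,-0.6,0],[0,0,0],88],[[0.8,-0.8,0],[0,0,0],88],[[1,-1,0],[0,0,0],88]]'
python3 -m creep '[[[0.2,-0.2,0],[0,0,0],88],[[0.4,-0.4,0],[0,0,0],88],[[0.6,-0.6,0],[0,0,0],88],[[0.8,-0.8,0],[0,0,0],88],[[1,-1,0],[0,0,0],88]]'
python3 -m creep '[[[0.2,-0.2,0],[0,0,0],88],[[0.4,-0.4,0],[0,0,0],88],[[0.6,-0.6,0],[0,0,0],88],[[0.8,-0.8,0],[0,0,0],88],[[0.9,-1,0],[0,0,0],88]]'
python3 - <<'E'
from h import *
c=cam("scene")
f=lambda a:np.array(a)/4+[180,140]
a,b=[onz(c,f(q),110) for q in[(342,122),(377,88)]];print(a,b,np.degrees(np.arctan2(*(b-a)[[1,0]])))
s=robot.get_state();print(s["joints"].round(2),move([523,130,180],R.from_quat(s["ee_rot"])))
w=cam("wrist");cv2.imwrite("pics/w1.png",w["image"][:,:,::-1]);print(proj(w,[[523,130,97]]))
E
```

```text
t: 0.72
tool_pos: [282.6, -446.4, 349.4]
ee_rot: [0.984, 0.177, 0.001, 0.002]
contact_force: [0.9, -0.1, 0.3]
grip_width: 88.1
finger_force: 0.0
t: 1.13
tool_pos: [352.3, -291.1, 346.9]
ee_rot: [0.984, 0.177, 0.0, 0.0]
contact_force: [0.7, -0.6, -0.1]
grip_width: 88.0
finger_force: 0.0
t: 1.55
tool_pos: [423.0, -136.9, 346.9]
ee_rot: [0.984, 0.177, 0.0, 0.0]
contact_force: [-1.0, -0.2, 0.1]
grip_width: 87.8
finger_force: 0.0
t: 1.97
tool_pos: [484.0, 14.3, 346.8]
ee_rot: [0.984, 0.178, 0.001, -0.0]
contact_force: [-0.1, -0.1, 0.6]
grip_width: 88.4
finger_force: 0.0
[521.6708028  102.80606213 110.        ] [524.60236759 153.4805244  110.        ] 86.6890761447261
[ 0.11  0.38 -0.36  1.82  0.15  0.97 -1.51] (array([ 0.627, -0.727,  1.398]), array([0., 0., 0.]))
[[187.21080699  94.91272391]]
```

View pics/w1.png

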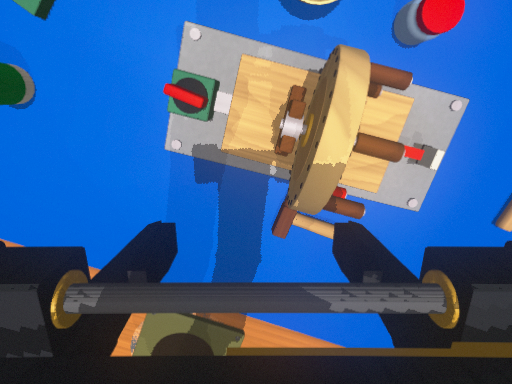

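The wrist view shows the knob bar from (165,90) to (207,103), centred at about (187,97). That matches the prediction, and the bar runs along the base's long side.

```bash
python3 -m creep '[[[0.1,-0.15,0],[0,0,0.15],88],[[0.2,-0.3,0.1],[0,0,0.3],88],[[0.35,-0.45,0.2],[0,0,0.45],88],[[0.5,-0.6,0.4],[0,0,0.6],88],[[0.62,-0.73,0.5],[0,0,0.75],88]]'
python3 -m creep '[[[0,0,0],[0,0,0.15],88],[[0,0,0],[0,0,0.3],88],[[0,0,0],[0,0,0.45],88],[[0,0,0],[0,0,0.6],88],[[0,0,0],[0,0,0.75],88]]'
python3 -m creep '[[[0,0,0],[0,0,0.15],88],[[0,0,0],[0,0,0.3],88],[[0,0,0],[0,0,0.45],88],[[0,0,0],[0,0,0.6],88],[[0,0,0],[0,0,0.75],88]]'
python3 - <<'E'
from h import *
s=robot.get_state();print(s["joints"].round(2))
w=cam("wrist");cv2.imwrite("pics/w2.png",w["image"][:,:,::-1])
hsv=cv2.cvtColor(w["image"],cv2.COLOR_RGB2HSV)
m=(((hsv[...,0]<6)|(hsv[...,0]>174))&(hsv[...,1]>190)&(hsv[...,2]>150)).astype(np.uint8)
k=cv2.connectedComponentsWithStats(m)
for i in range(1,k[0]):
    if k[2][i,4]>30:
        box=cv2.boxPoints(cv2.minAreaRect(np.argwhere(k[1]==i)[:,::-1].astype(np.float32)))
        q=np.array([onz(w,u,110)[:2] for u in box]);e=[q[1]-q[0],q[2]-q[1]];L=max(e,key=np.linalg.norm)
        print(k[3][i].round(0),q.mean(0).round(1),[np.linalg.norm(x).round() for x in e],np.degrees(np.arctan2(L[1],L[0])))
print(np.degrees(R.from_quat(s["ee_rot"]).as_matrix()[:2,0:2].T@[1,0]), R.from_quat(s["ee_rot"]).as_matrix().round(2))
E
```

```text
t: 2.48
tool_pos: [521.2, 119.8, 284.9]
ee_rot: [0.993, -0.119, -0.001, 0.001]
contact_force: [-0.1, 0.2, -1.0]
grip_width: 88.0
finger_force: 0.0
t: 2.9
tool_pos: [521.2, 118.4, 286.6]
ee_rot: [0.915, -0.403, -0.0, -0.0]
contact_force: [-0.8, 1.6, -0.8]
grip_width: 87.8
finger_force: 0.0
t: 3.32
tool_pos: [521.5, 119.1, 287.7]
ee_rot: [0.759, -0.651, 0.001, -0.001]
contact_force: [-0.1, -0.6, -1.8]
grip_width: 87.8
finger_force: 0.0
[-0.82  0.66  0.9   1.81 -0.62  0.98 -2.65]
[  8.7517913  -56.62328686] [[ 0.15 -0.99  0.  ]
 [-0.99 -0.15  0.  ]
 [-0.   -0.   -1.  ]]
```

Clockwise turning runs j7 into its stop, so I'll take the equivalent grasp a half turn back.

```bash
for i in 1; do
python3 -m creep '[[[0,0,0],[0,0,-0.158],88],[[0,0,0],[0,0,-0.316],88],[[0,0,0],[0,0,-0.474],88],[[0,0,0],[0,0,-0.632],88],[[0,0,0],[0,0,-0.79],88]]'
python3 -m creep '[[[0,0,0],[0,0,-0.158],88],[[0,0,0],[0,0,-0.316],88],[[0,0,0],[0,0,-0.474],88],[[0,0,0],[0,0,-0.632],88],[[0,0,0],[0,0,-0.79],88]]'
python3 -m creep '[[[0,0,0],[0,0,-0.158],88],[[0,0,0],[0,0,-0.316],88],[[0,0,0],[0,0,-0.474],88],[[0,0,0],[0,0,-0.632],88],[[0,0,0],[0,0,-0.79],88]]'
python3 -m creep '[[[0,0,0],[0,0,-0.158],88],[[0,0,0],[0,0,-0.316],88],[[0,0,0],[0,0,-0.474],88],[[0,0,0],[0,0,-0.632],88],[[0,0,0],[0,0,-0.79],88]]'
python3 -m creep '[[[0,0,0],[0,0,-0.158],88],[[0,0,0],[0,0,-0.316],88],[[0,0,0],[0,0,-0.474],88],[[0,0,0],[0,0,-0.632],88],[[0,0,0],[0,0,-0.79],88]]'
done
cat > bar.py <<'E'
from h import *
s=robot.get_state();print(s["t"],s["joints"].round(2))
w=cam("wrist");cv2.imwrite("pics/w2.png",w["image"][:,:,::-1])
print("exp",proj(w,[[523,130,110]]))
hsv=cv2.cvtColor(w["image"],cv2.COLOR_RGB2HSV)
m=(((hsv[...,0]<8)|(hsv[...,0]>172))&(hsv[...,1]>180)&(hsv[...,2]>90)).astype(np.uint8)
k=cv2.connectedComponentsWithStats(m)
for i in range(1,k[0]):
    if k[2][i,4]>30:
        box=cv2.boxPoints(cv2.minAreaRect(np.argwhere(k[1]==i)[:,::-1].astype(np.float32)))
        q=np.array([onz(w,u,110)[:2] for u in box]);e=[q[1]-q[0],q[2]-q[1]];L=max(e,key=np.linalg.norm)
        print(k[3][i].round(0),q.mean(0).round(1),[np.linalg.norm(x).round() for x in e],np.degrees(np.arctan2(L[1],L[0])))
M=R.from_quat(s["ee_rot"]).as_matrix();print("x at",np.degrees(np.arctan2(M[1,0],M[0,0])))
E
python3 bar.py
```

```text
t: 3.78
tool_pos: [521.3, 119.1, 286.8]
ee_rot: [0.924, -0.381, 0.0, 0.0]
contact_force: [0.0, 0.0, 1.0]
grip_width: 88.0
finger_force: 0.0
t: 4.2
tool_pos: [521.4, 119.0, 287.0]
ee_rot: [0.997, -0.081, 0.0, -0.0]
contact_force: [-0.4, -0.0, 0.4]
grip_width: 88.0
finger_force: 0.0
t: 4.62
tool_pos: [521.5, 119.0, 287.1]
ee_rot: [0.974, 0.227, 0.001, 0.0]
contact_force: [0.7, -0.3, -0.2]
grip_width: 87.8
finger_force: 0.0
t: 5.03
tool_pos: [521.6, 119.1, 287.3]
ee_rot: [0.858, 0.514, 0.001, 0.0]
contact_force: [-0.0, 1.2, -0.3]
grip_width: 87.8
finger_force: 0.0
t: 5.45
tool_pos: [521.7, 119.0, 287.3]
ee_rot: [0.66, 0.751, 0.001, 0.001]
contact_force: [0.3, -0.2, 0.6]
grip_width: 87.8
finger_force: 0.0
5.45 [-0.28  0.5  -0.05  1.78  0.04  0.85 -0.22]
exp [[255.90379081 153.1812914 ]]
[255. 149.] [521.6 133.5] [np.float64(52.0), np.float64(13.0)] 88.76527848522854
[368. 332.] [ 709.8 -100.8] [np.float64(45.0), np.float64(58.0)] -51.096465473568756
x at 97.35443538279357
```

```bash
python3 -m creep '[[[0.05,0.01,0.2],[0,0,0.1],88],[[0.107,0.016,0.4],[0,0,0.19],88],[[0.107,0.016,0.6],[0,0,0.19],88],[[0.107,0.016,0.8],[0,0,0.19],88],[[0.107,0.016,0.9],[0,0,0.19],88]]' 40
python3 -m creep '[[[0,0,0.2],[0,0,0],60],[[0,0,0.4],[0,0,0],60],[[0,0,0.6],[0,0,0],60],[[0,0,0.75],[0,0,0],40],[[0,0,0.82],[0,0,0],40]]'
python3 -m creep '[[[0,0,0],[0,0,0],0],[[0,0,0],[0,0,0],0],[[0,0,0],[0,0,0],0],[[0,0,0],[0,0,0],0],[[0,0,0],[0,0,0],0]]'
python3 - <<'E'
from h import *
s=robot.get_state();M=R.from_quat(s["ee_rot"]).as_matrix();print("x at",np.degrees(np.arctan2(M[1,0],M[0,0])),s["joints"].round(2),s["contact_force"],s["moment"])
E
```

```text
t: 5.92
tool_pos: [520.7, 132.2, 176.8]
ee_rot: [0.718, 0.697, -0.001, -0.001]
contact_force: [-0.5, 0.2, -0.0]
grip_width: 88.3
finger_force: 0.0
t: 6.33
tool_pos: [521.0, 132.3, 78.6]
ee_rot: [0.718, 0.696, -0.001, -0.001]
contact_force: [-0.4, -0.4, -0.8]
grip_width: 56.7
finger_force: 0.0
t: 6.75
tool_pos: [522.5, 132.9, 81.4]
ee_rot: [0.717, 0.697, 0.001, 0.0]
contact_force: [0.1, 0.2, -0.3]
grip_width: 23.7
finger_force: 0.0
x at 88.32721241601979 [-0.33  0.82 -0.01  1.95  0.02  0.36 -0.38] [ 0.10437007  0.16702867 -0.31552788] [-0.00433831 -0.09220882  0.04498651]
```

```bash
python3 -m creep '[[[0,0,0],[0,0,0],0],[[0,0,0],[0,0,0],0],[[0,0,0],[0,0,0],0],[[0,0,0],[0,0,0.1],0],[[0,0,0],[0,0,0.2],0]]'
python3 -m creep '[[[0,0,0],[0,0,0.13],0],[[0,0,0],[0,0,0.26],0],[[0,0,0],[0,0,0.39],0],[[0,0,0],[0,0,0.52],0],[[0,0,0],[0,0,0.64],0]]'
python3 -m creep '[[[0,0,0],[0,0,0.13],0],[[0,0,0],[0,0,0.26],0],[[0,0,0],[0,0,0.39],0],[[0,0,0],[0,0,0.52],0],[[0,0,0],[0,0,0.64],0]]'
cat > look.py <<'E'
from h import *
import sys
n=sys.argv[1];c=cam("scene");d=cam("side")
P=lambda im,b,k:cv2.resize(im["image"][b[1]:b[3],b[0]:b[2],::-1],(400,600 if k else 400),interpolation=cv2.INTER_CUBIC)
a=cv2.resize(c["image"][150:280,185:305,::-1],(480,520),interpolation=cv2.INTER_CUBIC)
b=cv2.resize(c["image"][225:265,200:240,::-1],(320,320),interpolation=cv2.INTER_CUBIC)
b=np.vstack([b,np.zeros((200,320,3),np.uint8)])
cv2.imwrite(f"pics/{n}.png",np.hstack([a,b]))
s=robot.get_state();M=R.from_quat(s["ee_rot"]).as_matrix();print("x at",np.degrees(np.arctan2(M[1,0],M[0,0])),s["joints"].round(2))
E
python3 look.py s3
```

```text
t: 7.17
tool_pos: [520.7, 132.8, 80.9]
ee_rot: [0.771, 0.637, -0.001, -0.001]
contact_force: [-3.2, 0.9, 6.3]
grip_width: 13.9
finger_force: 40.0
t: 7.58
tool_pos: [520.5, 132.9, 80.9]
ee_rot: [0.905, 0.425, -0.001, -0.001]
contact_force: [-3.9, -0.1, 7.5]
grip_width: 13.7
finger_force: 40.0
t: 8.0
tool_pos: [520.4, 133.1, 80.9]
ee_rot: [0.982, 0.187, -0.001, -0.001]
contact_force: [-3.8, 0.7, 6.2]
grip_width: 13.7
finger_force: 40.0
x at 21.61166731799845 [-0.47  0.84  0.24  1.96 -0.48  0.39 -1.06]
```

View pics/s3.png

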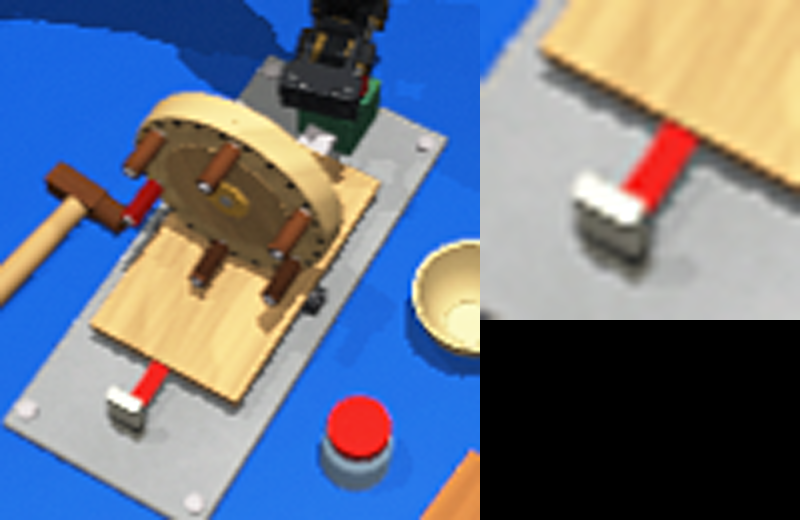

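The platform has risen at the knob end. The top handle moved from about (241.8,188) to (239.5,191.8) and the platform's near corner from (243.5,249.5) to (244.5,250.8), in full-image pixels. I'll fit the change in tilt.

```bash
cat > t.py <<'E'
from h import *
from scipy.optimize import least_squares
c=cam("scene")
A=np.array([(221.25,199),(223,185.75),(241.75,188),(259.5,205.5),(256,218.75),(237.5,215),(243.5,249.5),(208,230.5)])
B=np.array([(220.75,200.25),(221.25,188.5),(239.5,191.75),(257.5,208),(255.5,220.5),(237.25,215.75),(244.5,250.75),(208,231.25)])
def pts(x,y,w,t):
    b,pl,h,_=model([x,y,.12,w,t,0]);return proj(c,[h(i) for i in range(6)]+[pl([75,-130,44]),pl([-75,-130,44])])
s=least_squares(lambda p:np.r_[(pts(p[0],p[1],p[2],p[3])-A).ravel(),(pts(p[0],p[1],p[2],p[4])-B).ravel()],[545,-54,-2,-.07,0])
print(s.x,s.cost); print(np.sqrt(np.diag(np.linalg.inv(s.jac.T@s.jac))*2*s.cost/27))
E
python3 t.py
```

```text
[ 5.45119946e+02 -5.18499593e+01 -2.01389622e+00 -9.99149584e-02
 -3.60649200e-02] 4.7619351651543775
[0.60947656 1.25055365 0.00907089 0.01017911 0.01000303]
```

```bash
python3 -m creep '[[[0,0,0],[0,0,0.1],0],[[0,0,0],[0,0,0.2],0],[[0,0,0],[0,0,0.3],0],[[0,0,0],[0,0,0.35],0],[[0,0,0],[0,0,0.35],0]]'
python3 -m creep '[[[0,0,0],[0,0,0],50],[[0,0,0],[0,0,0],60],[[0,0,0],[0,0,0],60],[[0,0,-0.1],[0,0,0],60],[[0,0,-0.3],[0,0,0],60]]'
python3 -m creep '[[[0,0,-0.2],[0,0,0],60],[[0,0,-0.4],[0,0,0],60],[[0,0,-0.6],[0,0,0],60],[[0,0,-0.8],[0,0,0],60],[[0,0,-1],[0,0,0],60]]'
python3 bar.py
```

```text
t: 8.57
tool_pos: [520.3, 133.2, 80.9]
ee_rot: [0.999, 0.052, -0.001, -0.0]
contact_force: [-4.4, 0.4, 7.7]
grip_width: 14.0
finger_force: 40.0
t: 8.98
tool_pos: [520.3, 132.4, 114.7]
ee_rot: [0.999, 0.052, -0.002, 0.0]
contact_force: [-0.0, -0.3, 0.1]
grip_width: 44.8
finger_force: 0.0
t: 9.4
tool_pos: [521.7, 132.5, 237.4]
ee_rot: [0.999, 0.052, 0.0, 0.0]
contact_force: [-0.3, 0.1, 0.4]
grip_width: 59.9
finger_force: 0.0
9.4 [-0.64  0.63  0.52  1.85 -0.43  0.77 -1.36]
exp [[255.98983873 175.00714353]]
[253. 174.] [522.1 132.4] [np.float64(12.0), np.float64(49.0)] -173.69282786887064
x at 5.979247261075654
```

The bar now lies along the base's x direction, so the knob is at 0. Next I go above the top handle with tool y along hub x.

```bash
python3 -m creep '[[[0.01,0.15,-0.2],[0,0,-0.15],60],[[0.02,0.35,-0.4],[0,0,-0.3],60],[[0.03,0.55,-0.6],[0,0,-0.45],60],[[0.04,0.75,-0.6],[0,0,-0.6],60],[[0.05,0.95,-0.6],[0,0,-0.75],60]]'
python3 -m creep '[[[-0.1,0.16,0],[0,0,-0.15],60],[[-0.2,0.32,0],[0,0,-0.3],60],[[-0.3,0.48,0],[0,0,-0.45],60],[[-0.4,0.64,0],[0,0,-0.6],60],[[-0.48,0.81,0],[0,0,-0.75],60]]'
python3 -m creep '[[[0,0,0],[0,0,-0.13],60],[[0,0,0],[0,0,-0.26],60],[[0,0,0],[0,0,-0.4],60],[[0,0,0],[0,0,-0.52],60],[[0,0,0],[0,0,-0.52],60]]'
python3 - <<'E'
from h import *
s=robot.get_state();print(s["joints"].round(2))
T=R.from_matrix(np.array([[-.12,.993,0],[.993,.12,0],[0,0,-1.]]).T.T)
print(move([556,-92.7,300],T))
w=cam("wrist");cv2.imwrite("pics/w4.png",w["image"][:,:,::-1])
b,pl,h,_=model([544.6,-51.8,.12,-2.014,0,0])
print(proj(w,[h(2,-18),h(2,-60),h(1,-60),h(3,-60),b([0,-185,74]),pl([0,-160,37])]).round())
E
```

```text
t: 9.87
tool_pos: [540.8, 18.7, 309.8]
ee_rot: [0.939, 0.343, 0.002, 0.001]
contact_force: [0.3, -1.4, -0.0]
grip_width: 60.2
finger_force: 0.0
t: 10.28
tool_pos: [557.1, -93.1, 308.1]
ee_rot: [0.8, 0.6, -0.0, -0.0]
contact_force: [0.9, 0.2, -1.2]
grip_width: 59.7
finger_force: 0.0
t: 10.7
tool_pos: [557.3, -92.0, 308.0]
ee_rot: [0.663, 0.749, 0.0, -0.0]
contact_force: [0.6, 0.5, 0.3]
grip_width: 59.9
finger_force: 0.0
[ 0.03  0.53  0.08  1.67 -0.05  0.95  0.25]
(array([-0.004, -0.012,  0.067]), array([-0.   , -0.   ,  0.002]))
[[252. 162.]
 [252. 211.]
 [176. 197.]
 [319. 193.]
 [249. 248.]
 [249. 222.]]
```

View pics/w4.png

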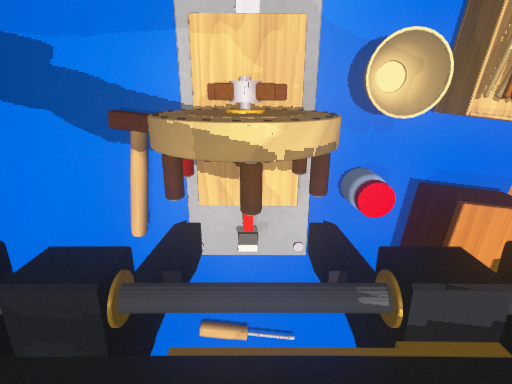

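The top handle runs from (251,163) to (251,214), within 3 px of the prediction. I'll descend and pinch it.

```bash
python3 -m creep '[[[0,-0.012,0.15],[0,0,0],55],[[0,-0.012,0.35],[0,0,0],55],[[0,-0.012,0.55],[0,0,0],45],[[0,-0.012,0.7],[0,0,0],40],[[0,-0.012,0.8],[0,0,0],40]]' 30
python3 -m creep '[[[0,0,0],[0,0,0],10],[[0,0,0],[0,0,0],0],[[0,0,0],[0,0,0],0],[[0,0,0],[0,0,0],0],[[0,0,0],[0,0,0],0]]'
python3 - <<'E'
from h import *
s=robot.get_state();print(s["tool_pos"],s["contact_force"],s["finger_force"])
b,pl,h,_=model([544.6,-51.8,.12,0,0,0])
o=pl([0,-42,150])+[0,0,-19]
for d in range(-40,41,5):
    r=np.radians(d);print(d,np.round([(80*np.sin(r))/120,-(80*np.cos(r))/120+80/120],3),end=' ')
th=np.linspace(-1,1,1); p=s["tool_pos"]-o;print("\nhub frame",p@[.993,.12,0],p@[-.12,.993,0],p[2])
E
```

```text
t: 11.17
tool_pos: [555.0, -91.7, 210.3]
ee_rot: [0.664, 0.747, -0.001, -0.001]
contact_force: [-0.3, 0.0, -0.5]
grip_width: 40.2
finger_force: 0.0
t: 11.58
tool_pos: [555.1, -92.2, 212.9]
ee_rot: [0.664, 0.748, -0.001, -0.0]
contact_force: [-4.7, -1.4, 0.3]
grip_width: 16.8
finger_force: 30.0
[555.0944216  -92.17100302 212.90447271] [-4.72607748 -1.43354991  0.26328518] 30.019470155239105
-40 [-0.429  0.156] -35 [-0.382  0.121] -30 [-0.333  0.089] -25 [-0.282  0.062] -20 [-0.228  0.04 ] -15 [-0.173  0.023] -10 [-0.116  0.01 ] -5 [-0.058  0.003] 0 [0. 0.] 5 [0.058 0.003] 10 [0.116 0.01 ] 15 [0.173 0.023] 20 [0.228 0.04 ] 25 [0.282 0.062] 30 [0.333 0.089] 35 [0.382 0.121] 40 [0.429 0.156] 
hub frame 5.587478496833748 0.6616899018263829 81.9044727134883
```

```bash
cat > log.py <<'E'
from h import *
import json,sys
s=robot.get_state();p=s["tool_pos"]-np.array([544.6,-51.8,131])
hx,hz=p@[.993,.12,0],p[2];F=s["contact_force"];fx,fz=F@[.993,.12,0],F[2]
a=np.arctan2(hx,hz);tq=-(fx*np.cos(a)-fz*np.sin(a))*.08
print("ang %.1f r %.1f F %.1f %.1f torque %.3f mom %s ff %.0f"%(np.degrees(a),np.hypot(hx,hz),fx,fz,tq,s["moment"].round(2),s["finger_force"]))
open("log.txt","a").write(json.dumps([s["t"],np.degrees(a),fx,fz,tq,*sys.argv[1:]])+"\n")
E
python3 - <<'E'
import numpy as np
def c(a,b):
    f=lambda d:np.array([np.sin(np.radians(d)),1-np.cos(np.radians(d))])*.6667
    print(a,b,[np.round(f(a+(b-a)*k/5)-f(a),3).tolist() for k in range(1,6)])
for a in range(0,3):c(4.5+10*a,14.5+10*a)
for a in range(0,7):c(34.5-10*a,24.5-10*a)
for a in range(0,7):c(-35.5+10*a,-25.5+10*a)
E
```

```text
4.5 14.5 [[0.023, 0.002], [0.046, 0.005], [0.069, 0.009], [0.092, 0.014], [0.115, 0.019]]
14.5 24.5 [[0.022, 0.006], [0.045, 0.013], [0.067, 0.021], [0.088, 0.03], [0.11, 0.039]]
24.5 34.5 [[0.021, 0.01], [0.042, 0.021], [0.062, 0.032], [0.082, 0.044], [0.101, 0.057]]
34.5 24.5 [[-0.019, -0.013], [-0.039, -0.025], [-0.06, -0.036], [-0.08, -0.047], [-0.101, -0.057]]
24.5 14.5 [[-0.021, -0.009], [-0.043, -0.018], [-0.065, -0.026], [-0.087, -0.033], [-0.11, -0.039]]
14.5 4.5 [[-0.023, -0.005], [-0.045, -0.01], [-0.068, -0.014], [-0.091, -0.017], [-0.115, -0.019]]
4.5 -5.5 [[-0.023, -0.001], [-0.046, -0.002], [-0.07, -0.002], [-0.093, -0.001], [-0.116, 0.001]]
-5.5 -15.5 [[-0.023, 0.003], [-0.046, 0.006], [-0.069, 0.01], [-0.092, 0.015], [-0.114, 0.021]]
-15.5 -25.5 [[-0.022, 0.007], [-0.044, 0.014], [-0.066, 0.022], [-0.088, 0.031], [-0.109, 0.041]]
-25.5 -35.5 [[-0.021, 0.01], [-0.041, 0.021], [-0.061, 0.033], [-0.081, 0.046], [-0.1, 0.059]]
-35.5 -25.5 [[0.019, -0.013], [0.039, -0.026], [0.059, -0.037], [0.079, -0.049], [0.1, -0.059]]
-25.5 -15.5 [[0.021, -0.01], [0.043, -0.019], [0.064, -0.027], [0.087, -0.034], [0.109, -0.041]]
-15.5 -5.5 [[0.023, -0.006], [0.045, -0.011], [0.068, -0.015], [0.091, -0.019], [0.114, -0.021]]
-5.5 4.5 [[0.023, -0.002], [0.046, -0.003], [0.07, -0.003], [0.093, -0.002], [0.116, -0.001]]
4.5 14.5 [[0.023, 0.002], [0.046, 0.005], [0.069, 0.009], [0.092, 0.014], [0.115, 0.019]]
14.5 24.5 [[0.022, 0.006], [0.045, 0.013], [0.067, 0.021], [0.088, 0.03], [0.11, 0.039]]
24.5 34.5 [[0.021, 0.01], [0.042, 0.021], [0.062, 0.032], [0.082, 0.044], [0.101, 0.057]]
```

```bash
python3 -m creep '[[[0,0.023,0.002],[0,0,0],0],[[0,0.046,0.005],[0,0,0],0],[[0,0.069,0.009],[0,0,0],0],[[0,0.092,0.014],[0,0,0],0],[[0,0.115,0.019],[0,0,0],0]]' >/dev/null; python3 log.py f
python3 -m creep '[[[0,0.022,0.006],[0,0,0],0],[[0,0.045,0.013],[0,0,0],0],[[0,0.067,0.021],[0,0,0],0],[[0,0.088,0.03],[0,0,0],0],[[0,0.11,0.039],[0,0,0],0]]' >/dev/null; python3 log.py f
python3 -m creep '[[[0,0.021,0.01],[0,0,0],0],[[0,0.042,0.021],[0,0,0],0],[[0,0.062,0.032],[0,0,0],0],[[0,0.082,0.044],[0,0,0],0],[[0,0.101,0.057],[0,0,0],0]]' >/dev/null; python3 log.py f
```

```text
ang 13.3 r 81.7 F -6.1 3.0 torque 0.530 mom [-0.14  1.07  0.02] ff 30
ang 23.0 r 81.2 F -6.0 3.2 torque 0.546 mom [-0.13  1.22  0.07] ff 30
ang 32.8 r 80.8 F -6.9 3.7 torque 0.620 mom [-0.15  1.17  0.05] ff 30
```

```bash
python3 -m creep '[[[0,-0.019,-0.013],[0,0,0],0],[[0,-0.039,-0.025],[0,0,0],0],[[0,-0.06,-0.036],[0,0,0],0],[[0,-0.08,-0.047],[0,0,0],0],[[0,-0.101,-0.057],[0,0,0],0]]' >/dev/null; python3 log.py b
python3 -m creep '[[[0,-0.021,-0.009],[0,0,0],0],[[0,-0.043,-0.018],[0,0,0],0],[[0,-0.065,-0.026],[0,0,0],0],[[0,-0.087,-0.033],[0,0,0],0],[[0,-0.11,-0.039],[0,0,0],0]]' >/dev/null; python3 log.py b
python3 -m creep '[[[0,-0.023,-0.005],[0,0,0],0],[[0,-0.045,-0.01],[0,0,0],0],[[0,-0.068,-0.014],[0,0,0],0],[[0,-0.091,-0.017],[0,0,0],0],[[0,-0.115,-0.019],[0,0,0],0]]' >/dev/null; python3 log.py b
python3 -m creep '[[[0,-0.023,-0.001],[0,0,0],0],[[0,-0.046,-0.002],[0,0,0],0],[[0,-0.07,-0.002],[0,0,0],0],[[0,-0.093,-0.001],[0,0,0],0],[[0,-0.116,0.001],[0,0,0],0]]' >/dev/null; python3 log.py b
python3 -m creep '[[[0,-0.023,0.003],[0,0,0],0],[[0,-0.046,0.006],[0,0,0],0],[[0,-0.069,0.01],[0,0,0],0],[[0,-0.092,0.015],[0,0,0],0],[[0,-0.114,0.021],[0,0,0],0]]' >/dev/null; python3 log.py b
python3 -m creep '[[[0,-0.022,0.007],[0,0,0],0],[[0,-0.044,0.014],[0,0,0],0],[[0,-0.066,0.022],[0,0,0],0],[[0,-0.088,0.031],[0,0,0],0],[[0,-0.109,0.041],[0,0,0],0]]' >/dev/null; python3 log.py b
python3 -m creep '[[[0,-0.021,0.01],[0,0,0],0],[[0,-0.041,0.021],[0,0,0],0],[[0,-0.061,0.033],[0,0,0],0],[[0,-0.081,0.046],[0,0,0],0],[[0,-0.1,0.059],[0,0,0],0]]' >/dev/null; python3 log.py b
```

```text
ang 24.1 r 81.5 F -0.9 -6.6 torque -0.153 mom [-0.42 -0.05 -0.08] ff 30
ang 14.6 r 82.0 F 1.4 -6.5 torque -0.242 mom [-0.49 -0.47 -0.08] ff 30
ang 5.2 r 82.2 F 3.8 -3.8 torque -0.332 mom [-0.49 -0.83 -0.06] ff 30
ang -4.5 r 82.3 F 4.0 2.5 torque -0.338 mom [-0.42 -0.95 -0.07] ff 30
ang -14.3 r 82.3 F 2.5 8.9 torque -0.372 mom [-0.34 -0.81 -0.03] ff 30
ang -24.4 r 82.4 F 0.8 11.7 torque -0.444 mom [-0.25 -0.34 -0.04] ff 30
ang -34.9 r 82.6 F -0.7 12.7 torque -0.533 mom [-0.35 -0.02 -0.  ] ff 30
```

```bash
python3 -m creep '[[[0,0.019,-0.013],[0,0,0],0],[[0,0.039,-0.026],[0,0,0],0],[[0,0.059,-0.037],[0,0,0],0],[[0,0.079,-0.049],[0,0,0],0],[[0,0.1,-0.059],[0,0,0],0]]' >/dev/null; python3 log.py f
python3 -m creep '[[[0,0.021,-0.01],[0,0,0],0],[[0,0.043,-0.019],[0,0,0],0],[[0,0.064,-0.027],[0,0,0],0],[[0,0.087,-0.034],[0,0,0],0],[[0,0.109,-0.041],[0,0,0],0]]' >/dev/null; python3 log.py f
python3 -m creep '[[[0,0.023,-0.006],[0,0,0],0],[[0,0.045,-0.011],[0,0,0],0],[[0,0.068,-0.015],[0,0,0],0],[[0,0.091,-0.019],[0,0,0],0],[[0,0.114,-0.021],[0,0,0],0]]' >/dev/null; python3 log.py f
python3 -m creep '[[[0,0.023,-0.002],[0,0,0],0],[[0,0.046,-0.003],[0,0,0],0],[[0,0.07,-0.003],[0,0,0],0],[[0,0.093,-0.002],[0,0,0],0],[[0,0.116,-0.001],[0,0,0],0]]' >/dev/null; python3 log.py f
cat > an.py <<'E'
import json,numpy as np
from scipy.optimize import least_squares
L=[json.loads(l) for l in open("log.txt")]
th=np.radians([l[1] for l in L]);tq=np.array([l[4] for l in L]);sg=np.array([1 if l[5]=='f' else -1 for l in L])
for free in(0,1):
    s=least_squares(lambda p:np.r_[p[0]*np.sin(th-p[1])+sg*(p[2] if free else .385)-tq, (p[0]-.295)*.5],[.3,-.2,.385])
    C=np.linalg.pinv(s.jac.T@s.jac)*2*s.cost/(len(th)-3)
    print(s.x[0],np.degrees(s.x[1]),s.x[2],"sd deg",np.degrees(C[1,1]**.5),s.fun.round(3))
E
python3 an.py
```

```text
ang -28.3 r 82.7 F -7.0 4.9 torque 0.306 mom [-0.64  1.24  0.05] ff 30
ang -18.4 r 82.4 F -7.7 8.7 torque 0.366 mom [-0.58  1.3   0.  ] ff 30
ang -7.9 r 82.0 F -7.0 11.0 torque 0.431 mom [-0.53  1.1  -0.01] ff 30
ang 2.6 r 81.7 F -5.8 9.7 torque 0.503 mom [-0.56  0.86  0.  ] ff 30
0.3205462758328109 -13.406880165145221 0.385 sd deg 1.4668892188722162 [-0.001  0.029 -0.003 -0.037  0.008  0.049  0.003 -0.018 -0.002  0.03
 -0.004 -0.009 -0.015 -0.029  0.013]
0.3184708935747753 -13.491690003566232 0.3897640577147275 sd deg 1.4519375812242719 [ 0.004  0.033  0.    -0.042  0.003  0.044 -0.002 -0.022 -0.006  0.027
  0.002 -0.003 -0.01  -0.025  0.012]
```

```bash
python3 -m creep '[[[0,-0.023,-0.001],[0,0,0],0],[[0,-0.046,-0.002],[0,0,0],0],[[0,-0.07,-0.002],[0,0,0],0],[[0,-0.093,-0.001],[0,0,0],0],[[0,-0.116,0.001],[0,0,0],0]]' >/dev/null
python3 -m creep '[[[0,-0.023,0.003],[0,0,0],0],[[0,-0.046,0.006],[0,0,0],0],[[0,-0.069,0.01],[0,0,0],0],[[0,-0.092,0.015],[0,0,0],0],[[0,-0.092,0.015],[0,0,0],0]]' >/dev/null
python3 -m creep '[[[0,0,0],[0,0,0],0],[[0,0,0],[0,0,0],0],[[0,0,0],[0,0,0],0],[[0,0,0],[0,0,0],0],[[0,0,0],[0,0,0],0]]'; python3 log.py x; python3 look.py s5
python3 - <<'E'
from h import *
w=cam("wrist");b,pl,h,_=model([544.6,-51.8,.12,-2.36,0,0]);print(proj(w,[b([0,-185,74]),pl([0,-160,44])]).round())
a=cv2.imread("pics/s5.png");v=cv2.resize(w["image"][150:300,130:380,::-1],(800,480))[:,:]
cv2.imwrite("pics/f.png",np.vstack([cv2.resize(v,(800,480))]))
E
```

```text
t: 18.67
tool_pos: [531.4, -94.9, 211.2]
ee_rot: [0.663, 0.748, 0.0, 0.0]
contact_force: [1.5, -1.8, 9.3]
grip_width: 16.7
finger_force: 30.0
ang -12.9 r 82.3 F 1.3 9.3 torque -0.266 mom [-0.42 -0.44  0.01] ff 30
x at 96.8873638955842 [ 0.05  0.61  0.06  1.86 -0.06  0.67  0.27]
[[269. 291.]
 [269. 258.]]
```

View pics/s5.png

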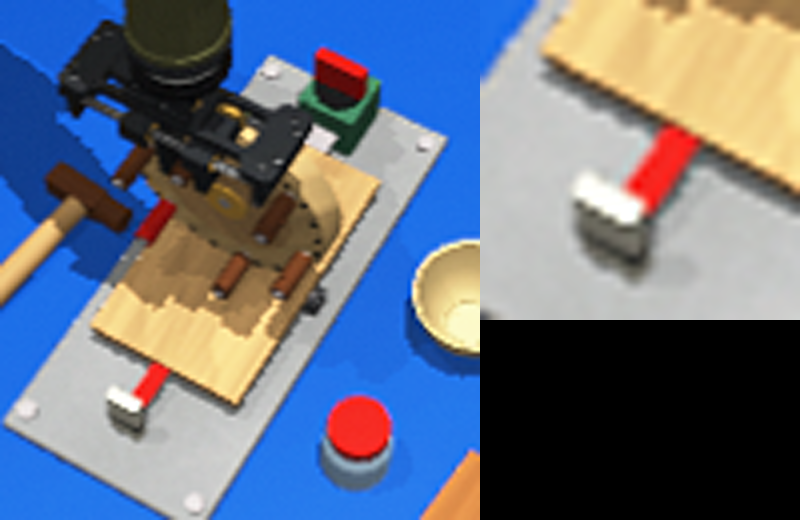

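The wheel is pinched and at rest, the knob bar is square to the base, and the bystanders look untouched. Two checks support level: the bar sits at its aligned zero, and the fitted starting tilt matches the 0.086 rad I turned out. Handing in.

```bash
python3 -c "
from cell import robot
print(robot.finish_job())"
```

```text
the job is handed in; nothing more can be done
None
```

I levelled the platform with the red knob and handed the job in at about 19 s, with the wheel held still by its top handle and the heavy side within about 2° of straight down by feel; no verdict came back, and level was inferred from the knob angle and a camera fit, not read off the pointer line.

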